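Hold back the index plunger of the bottle's carrier

TASK

Each of the three sample carriers in the docking station is locked by the spring plunger standing above its back end. Find the carrier that holds the small capped bottle, take its plunger by the round knob, pull it straight up until it is fully back against its stop, and finish while still holding it there, so that I can draw that carrier out. Leave the other two plungers seated and do not shift the carriers or the things standing round the dock.

Things in the scene. Friction and masses are not known exactly. Their poses are not given: they have to be found in the camera images.
- dock: fixed docking station: plate 190 x 370 x 10 mm with three bays side by side; a bridge beam (36 mm wide, 350 mm long, top 68 mm above the worktop) across their backs carries a spring plunger above each bay, at y = +110, 0, -110 mm and x = 0. Origin: on the worktop under the middle plunger; x points to the back of the bays (away from the robot, yaw within 0.3 rad), y left, z up.
- knob_left (a point): middle of the round black pull knob of the left plunger (upright cylinder, 26 mm diameter, 36 mm tall; seated, this point is 101 mm above the worktop, the knob's lower face 83 mm and its top 119 mm). It moves with the plunger. Below it a sleeve 17 mm and a nut 23 mm in diameter stand on the beam.
- plunger_left (a joint): lift of the left plunger in m: 0 = seated by its spring, pin (8 mm thick) 12 mm deep in the 12 mm hole of the carrier below; 0.018 = fully back, up against its stop (pin tip 6 mm above the carrier). It moves straight up only. The spring pulls it down with about 5 N seated and 10 N fully back, and snaps it home when let go.
- knob_middle (a point): middle of the round black pull knob of the middle plunger (upright cylinder, 26 mm diameter, 36 mm tall; seated, this point is 101 mm above the worktop, the knob's lower face 83 mm and its top 119 mm). It moves with the plunger. Below it a sleeve 17 mm and a nut 23 mm in diameter stand on the beam.
- plunger_middle (a joint): lift of the middle plunger in m: 0 = seated by its spring, pin (8 mm thick) 12 mm deep in the 12 mm hole of the carrier below; 0.018 = fully back, up against its stop (pin tip 6 mm above the carrier). It moves straight up only. The spring pulls it down with about 5 N seated and 10 N fully back, and snaps it home when let go.
- knob_right (a point): middle of the round black pull knob of the right plunger (upright cylinder, 26 mm diameter, 36 mm tall; seated, this point is 101 mm above the worktop, the knob's lower face 83 mm and its top 119 mm). It moves with the plunger. Below it a sleeve 17 mm and a nut 23 mm in diameter stand on the beam.
- plunger_right (a joint): lift of the right plunger in m: 0 = seated by its spring, pin (8 mm thick) 12 mm deep in the 12 mm hole of the carrier below; 0.018 = fully back, up against its stop (pin tip 6 mm above the carrier). It moves straight up only. The spring pulls it down with about 5 N seated and 10 N fully back, and snaps it home when let go.
- carrier_bottle: the grey sliding carrier that holds a small capped brown glass bottle (40 mm wide, top 112 mm above the worktop); slab 70 mm wide (y), 14 mm thick, with a low ring for the vessel. It lies in any one of the three bays, loose but locked by the plunger above. Origin: underside, on the axis of its lock hole, so straight below its plunger; the ring's centre is 75 mm in front of it (-x), z up.
- carrier_beaker: the grey sliding carrier that holds a small open glass beaker (47 mm wide, top 80 mm above the worktop); slab 70 mm wide (y), 14 mm thick, with a low ring for the vessel. It lies in any one of the three bays, loose but locked by the plunger above. Origin: underside, on the axis of its lock hole, so straight below its plunger; the ring's centre is 75 mm in front of it (-x), z up.
- carrier_empty: the grey sliding carrier whose ring is empty; slab 70 mm wide (y), 14 mm thick, with a low ring for the vessel. It lies in any one of the three bays, loose but locked by the plunger above. Origin: underside, on the axis of its lock hole, so straight below its plunger; the ring's centre is 75 mm in front of it (-x), z up.
- by_beaker: bystander, loose, round the dock: clear glass beaker, 65 mm wide, 80 mm tall; origin at the centre of its underside. To be left alone.
- by_dish_left: bystander, loose, round the dock: covered glass petri dish, 61 mm wide, 15 mm tall; origin at the centre of its underside. To be left alone.
- by_pe_bottle: bystander, loose, round the dock: plastic screw-cap bottle, 48 mm wide, 112 mm tall; origin at the centre of its underside. To be left alone.
- by_dish_right: bystander, loose, round the dock: covered glass petri dish, 61 mm wide, 15 mm tall; origin at the centre of its underside. To be left alone.
- by_marker: bystander, loose, round the dock: marker pen lying down, 16 x 120 mm; origin at the centre of its underside. To be left alone.
- by_strip_box: bystander, loose, round the dock: small flat box of test strips, 42 x 72 x 18 mm; origin at the centre of its underside. To be left alone.
- by_stopper: bystander, loose, round the dock: small rubber stopper standing on a guide strip between two carriers, 22 mm wide, 22 mm tall; origin at the centre of its underside. To be left alone.

How it is judged:
At the end, for the whole second after the job is handed in: The plunger above the bottle's carrier is up at least 15.5 of its 18 mm, steady, with the fingers on it (over 2 N of contact); the other two plungers are seated (below 3 mm); the carriers are within 8 mm and the bystanders within 15 mm of where they were (((horizontal distance between knob_left and carrier_bottle below 0.03 m and value of joint plunger_left above 0.0155 m and velocity of joint plunger_left below 0.01 m/s) or (horizontal distance between knob_middle and carrier_bottle below 0.03 m and value of joint plunger_middle above 0.0155 m and velocity of joint plunger_middle below 0.01 m/s) or (horizontal distance between knob_right and carrier_bottle below 0.03 m and value of joint plunger_right above 0.0155 m and velocity of joint plunger_right below 0.01 m/s)) and contact force between the fingers and dock above 2 N and (horizontal distance between knob_left and carrier_bottle below 0.03 m or value of joint plunger_left below 0.003 m) and (horizontal distance between knob_middle and carrier_bottle below 0.03 m or value of joint plunger_middle below 0.003 m) and (horizontal distance between knob_right and carrier_bottle below 0.03 m or value of joint plunger_right below 0.003 m) and distance of each of carrier_bottle, carrier_beaker, carrier_empty from where it was at the start of the episode below 0.008 m and distance of each of by_beaker, by_dish_left, by_pe_bottle, by_dish_right, by_marker, by_strip_box, by_stopper from where it was at the start of the episode below 0.015 m); the arm keeps its last pose, push and grip.
It fails at once if the left plunger is lifted more than 5 mm although the bottle's carrier is not under it (not (horizontal distance between knob_left and carrier_bottle below 0.03 m) and value of joint plunger_left above 0.005 m).
It fails at once if the middle plunger is lifted more than 5 mm although the bottle's carrier is not under it (not (horizontal distance between knob_middle and carrier_bottle below 0.03 m) and value of joint plunger_middle above 0.005 m).
It fails at once if the right plunger is lifted more than 5 mm although the bottle's carrier is not under it (not (horizontal distance between knob_right and carrier_bottle below 0.03 m) and value of joint plunger_right above 0.005 m).
It fails at once if a carrier is shifted by more than 8 mm (distance of any of carrier_bottle, carrier_beaker, carrier_empty from where it was at the start of the episode above 0.008 m).
It fails at once if a bystander is knocked (moved more than 15 mm) (distance of any of by_beaker, by_dish_left, by_pe_bottle, by_dish_right, by_marker, by_strip_box, by_stopper from where it was at the start of the episode above 0.015 m).
It also fails if it takes over 32 s, if anything falls off the work surface, if the arm or the gripper's body presses on something with over 40 N, if the wrist force passes 120 N, or if a joint passes its speed limit or range.

ROBOT

A 6-joint arm with a two-finger parallel gripper is mounted at the origin on a cart in front of the work surface, level with it; the furniture and walls round the work are solid. World frame = base frame: x ahead of the robot, y to its left, z up, the work surface at z = 0. Lengths are in m, angles in rad, forces in N, time in s.
With the tool pointing down it reaches from about 0.3 to 0.75 m from the base axis. Payload 8.5 kg.
Tool frame: the origin (TCP) lies between the finger pads; the fingertips stand 8 mm ahead of it and the grasp point (between the pads) lies 11 mm behind it; z points along the fingers, y is the line along which they close (so a half turn about z gives the same grasp; the last joint's range is limited). The gripper opens to 88 mm and grips with 3 to 60 N. Pads are 18 mm wide; open, the fingers measure 123 mm over their backs; the gripper's body (75 mm by 187 mm) begins 45 mm behind the grasp point.
Start: joints at [0.987, 0.381, 1.297, -0, 1.464, -0.215], TCP at [0.198, 0.513, 0.247] pointing down, gripper open.
Joint ranges: [-3.11, 3.11], [-0.89, 2.33], [0.22, 2.48], [-1.42, 4.56], [0.17, 2.85], [-2.88, 2.88]. Speed limits (rad/s): [2.39, 2.39, 3.14, 3.14, 3.14, 3.14].

INTERFACE

Orientations are given as a unit quaternion [w, x, y, z].
In Python, from plant import bot gives the robot as it stands.
- The arm moves only by the tool carry_out, never from a script. Its argument "deltas" is a list that holds one entry, the list of rows, each a list of 4 numbers: the shift along the world's x, y, z each as a share of 0.4 m, from -1 to 1, then the turn about the world's z as a share of 0.5 rad, from -1 to 1. A call has 1 to 12 rows; each row is the pose to reach, as a shift and turn from the pose commanded when the call began; what a row does not reach only later rows make up. A row lasts 1/8 s, in which the tool goes at most 62.5 mm and 10.7 degrees, less where a joint would pass 70% of its speed; a pose out of reach is approached as far as the arm can. A call with a number of a shift or a turn outside -1 to 1 is refused whole. A call with a gripper value outside its range is refused whole. "hand" is the opening, from 0 (shut) to 1 (fully open), set as the call begins (left out, the last holds). The fingers move at their own pace and stop on an object; "grip_force" is the grip in N (left out, the last holds). Time passes only in rows, so rows that repeat a pose let the fingers close. It gives the time, the measured TCP pose, the force, the opening and the grip force at its end, in the units of the state.
- bot.sense(): the state, without advancing time (a new reading comes with each control period).
- bot.camera(name): name is "scene" or "top" or "wrist"; returns the picture (400x640x3 uint8, blue, green, red); there is no depth.
- bot.calibration(name): a dict with "K" (3x3 intrinsics, pixels), "camera_from_world" (4x4, takes a point from world to camera coordinates). Camera axes: x right, y down, z forward; pixel columns grow to the right and rows downward; lengths in m; the calibration is good to about 2 mm. The wrist camera is an equidistant fisheye: a pixel r from the principal point sees the ray r / f radians off the axis. A picture is of the moment at which its call begins: read the wrist's pose just before it. calibration takes no time and is no camera call; for the wrist camera it gives the pose at the moment of the call.
- bot.sign_off(): hands the job in; it is judged then, once.
The state is a dict: "t": time; "q": joint angles; "joint_vel": joint speeds; "joint_efforts": joint torques, N m; "tcp_pos": TCP position; "tcp_rot": TCP orientation; "force": force on the tool from outside, world axes, zero at the start; "moment": the same for the moment, N m; "finger_gap": finger opening in m; "gripper_force": force on a finger pad.
Only numpy, scipy, OpenCV 4.12 (cv2) and the standard library are available. Lean on these libraries where they do the work, as an engineer would, in place of code of your own. Each camera call takes 0.05 s, during which the arm holds its last target. There are 200 camera calls.

## Working session

There is one attempt and no reset: what is moved stays moved. The work goes in short steps, Python scripts to look and compute and a tool call to move; the robot and the scene stay as the last step left them, time stands still between calls to the robot, and variables do not carry over. Pictures are saved under pics/ and viewed, at most 10 in all, crops included, and the job is handed in when it is done.

Besides the shell and the picture viewer there is one more tool, called after "Emit:" by a JSON object that holds its "method" and its "body". carry_out: Moves the arm, as the interface text tells. Shift numbers are shares of 0.4 m and turn numbers shares of 0.5 rad, none past 1 either way. Its arguments: {"type":"object","properties":{"deltas":{"type":"array"},"hand":{"type":"number"},"grip_force":{"type":"number"}},"required":["deltas"]}

```bash
mkdir -p pics
python3 - <<'E'
from plant import bot
import cv2,numpy as np
for n in("scene","top"):
    cv2.imwrite(f"pics/{n}0.png",bot.camera(n))
    c=bot.calibration(n);print(n,np.round(c["K"],1).tolist(),np.round(c["camera_from_world"],3).tolist())
s=bot.sense();print(s)
E
```

```text
scene [[464.4, 0.0, 319.2], [0.0, 464.4, 197.6], [0.0, 0.0, 1.0]] [[-0.973, 0.229, -0.016, 0.495], [0.132, 0.503, -0.854, -0.074], [-0.187, -0.834, -0.52, 1.393], [0.0, 0.0, 0.0, 1.0]]
top [[433.6, 0.0, 325.5], [0.0, 433.6, 208.0], [0.0, 0.0, 1.0]] [[0.006, -1.0, -0.023, 0.151], [-0.983, -0.002, -0.182, 0.578], [0.182, 0.024, -0.983, 0.953], [0.0, 0.0, 0.0, 1.0]]
{'t': 0.1, 'q': array([ 9.86704807e-01,  3.81153922e-01,  1.29811904e+00,  8.32230173e-06,
        1.46360467e+00, -2.15338400e-01]), 'joint_vel': array([ 9.82202843e-04, -1.09799820e-03, -2.76319218e-03,  1.60338127e-03,
       -3.60377643e-05,  3.37728131e-04]), 'joint_efforts': array([ 4.11442219e-03, -4.38649535e+01, -2.24911827e+01,  7.15087191e-02,
        3.41797562e-02, -8.55977305e-05]), 'tcp_pos': array([0.19814252, 0.51282869, 0.24620816]), 'tcp_rot': array([-2.53838746e-04,  1.83334098e-01,  9.83050454e-01, -5.90231884e-04]), 'force': array([-0.1382088 , -0.07508015, -0.043013  ]), 'moment': array([ 0.02586684, -0.00066659,  0.02948045]), 'gripper_force': 0.0, 'finger_gap': 0.08798904792793329}
```

View pics/top0.png

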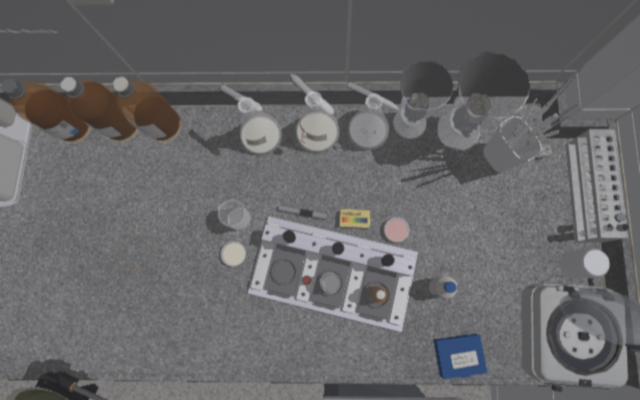

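View pics/scene0.png

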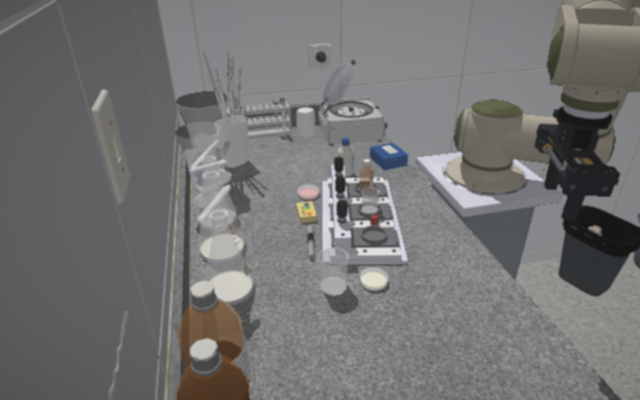

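The top view shows the bottle at about (378,293), in the right bay in front of the knob at (388,260). The empty ring is on the left at (283,271) and the beaker is in the middle at (330,283). The PE bottle at (442,287) and the pink dish at (396,230) stand near the right bay. Next I'll measure the knobs.

```bash
cat > h.py <<'E'
import numpy as np
from plant import bot
def ray(n,uv,z,c=None):
    c=c or bot.calibration(n);K=np.array(c["K"]);T=np.array(c["camera_from_world"]);R=T[:3,:3];o=-R.T@T[:3,3]
    d=R.T@np.linalg.solve(K,[uv[0],uv[1],1]);return o+d*(z-o[2])/d[2]
def proj(n,p):
    c=bot.calibration(n);T=np.array(c["camera_from_world"]);x=np.array(c["K"])@(T[:3,:3]@p+T[:3,3]);return x[:2]/x[2]
E
python3 - <<'E'
from h import *
import cv2
im=cv2.imread("pics/top0.png");sc=cv2.imread("pics/scene0.png")
a=cv2.resize(im[210:330,240:440+20],None,fx=3.5,fy=3.5,interpolation=cv2.INTER_CUBIC)
cv2.imwrite("pics/a.png",a)
b=cv2.resize(sc[130:270,300:420],None,fx=4.2,fy=4.2,interpolation=cv2.INTER_CUBIC);cv2.imwrite("pics/b.png",b)
for uv in[(289,236),(338,248),(388,260)]:print(uv,ray("top",uv,.119).round(3))
for uv in[(378,295)]:print(uv,ray("top",uv,.112).round(3))
E
```

```text
(289, 236) [0.504 0.23  0.119]
(338, 248) [0.479 0.125 0.119]
(388, 260) [0.454 0.019 0.119]
(378, 295) [0.381 0.041 0.112]
```

View pics/a.png

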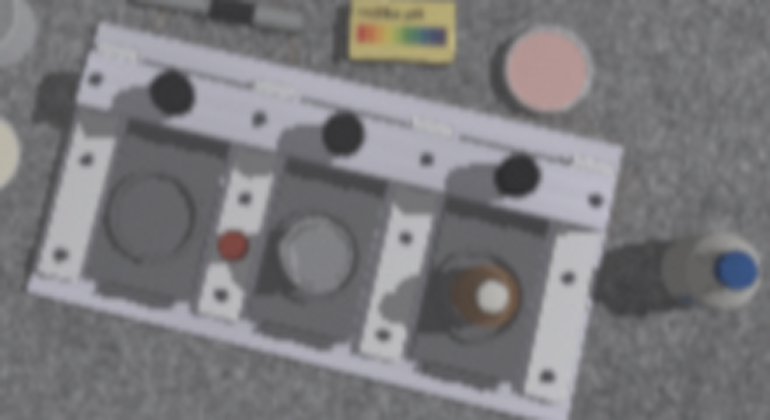

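View pics/b.png

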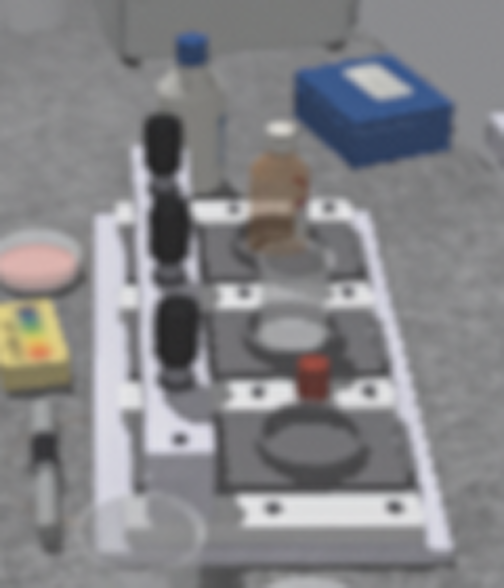

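Close up, the right knob is at top-view pixel (387.7,260.3), which confirms that the bottle is in the right bay. In the scene view it is at about (338.8,165). The gripper has to close along the dock's y axis, because the bottle stands in front of the knob.

Run:
```python
from h import *
from scipy.optimize import least_squares
T=[(240+x/3.5,210+y/3.5) for x,y in[(173,93),(343,134),(517,176)]]
S=[(300+x/4.2,130+y/4.2) for x,y in[(179,332),(169,231),(163,147)]]
P=lambda p:[np.array([p[0],p[1],0])+k*.11*np.array([-np.sin(p[2]),np.cos(p[2]),0])+[0,0,.101] for k in(1,0,-1)]
def f(p,which="TS"):
    r=[]
    for i,q in enumerate(P(p)):
        if "T" in which:r+=list(proj("top",q+[0,0,.006])-T[i])
        if "S" in which:r+=list(proj("scene",q)-S[i])
    return np.array(r)
for w in("TS","T","S"):
    s=least_squares(f,[.48,.12,-.23],args=(w,));print(w,s.x.round(4),"R",P(s.x)[2].round(4),np.round(s.fun,1))
# PE bottle cap
print(ray("top",(240+736/3.5,210+270/3.5),.112).round(3), ray("top",(378+3,294.5),.112).round(3))
```

```text
TS [ 0.4808  0.1253 -0.2315] R [0.4555 0.0183 0.101 ] [-0.8 -0.6  0.3 -1.  -0.2 -0.6  0.8 -1.  -0.  -0.6  0.6 -1.3]
T [ 0.4795  0.1246 -0.2329] R [0.4541 0.0176 0.101 ] [-0.4 -0.1  0.1  0.   0.3  0.1]
S [ 0.4835  0.13   -0.2273] R [0.4587 0.0229 0.101 ] [-0.1  0.2  0.2  0.1 -0.1 -0.4]
[ 0.398 -0.111  0.112] [0.382 0.034 0.112]
```

Emit:
{"method": "carry_out", "body": {"deltas": [[[0.06,-0.12,0,0.03],[0.12,-0.24,0,0.07],[0.18,-0.36,0,0.1],[0.24,-0.48,0,0.13],[0.3,-0.6,0,0.17],[0.36,-0.72,0,0.2],[0.42,-0.84,0,0.23],[0.48,-0.96,0,0.27],[0.5,-1.0,0,0.27],[0.5,-1.0,0,0.27],[0.5,-1.0,0,0.27]]], "hand": 0.7, "grip_force": 40}}

```text
t: 1.48
tcp_pos: [0.3978, 0.1136, 0.2466]
tcp_rot: [-0.0, 0.116, 0.993, 0.0]
force: [0.4, -0.5, 0.2]
finger_gap: 0.0616
gripper_force: 0.0
```

Emit:
{"method": "carry_out", "body": {"deltas": [[[0.07,-0.12,-0.05,0],[0.143,-0.239,-0.1,0],[0.143,-0.239,-0.19,0],[0.143,-0.239,-0.2,0],[0.143,-0.239,-0.2,0],[0.143,-0.239,-0.2,0]]]}}

```text
t: 2.22
tcp_pos: [0.4558, 0.0181, 0.168]
tcp_rot: [0.001, 0.116, 0.993, -0.0]
force: [-0.5, 0.0, 0.5]
finger_gap: 0.0615
gripper_force: 0.0
```

Run:
```python
from h import *
import cv2
s=bot.sense();print(s["tcp_pos"],s["tcp_rot"])
c=bot.calibration("wrist");im=bot.camera("wrist")
K=np.array(c["K"]);Tm=np.array(c["camera_from_world"]);print(K.round(1).tolist())
def fp(p):
    q=Tm[:3,:3]@p+Tm[:3,3];th=np.arctan2(np.hypot(q[0],q[1]),q[2]);d=q[:2]/np.hypot(q[0],q[1]);return K[:2,2]+K[0,0]*th*d
x=np.array([np.cos(-.232),np.sin(-.232),0]);y=np.array([.23,.973,0])
for z,col in((.119,(0,0,255)),(.083,(0,255,0))):
    pts=np.array([fp(np.array([.4548,.018,z])+.013*(np.cos(a)*x+np.sin(a)*y)) for a in np.linspace(0,6.28,30)])
    print(z,pts.mean(0)); big=pts*1.25
    globals()['L']=globals().get('L',[])+[(big,col)]
b=cv2.resize(im,None,fx=1.25,fy=1.25)
for p,col in L: cv2.polylines(b,[p.astype(np.int32)],True,col,1)
cv2.imwrite("pics/w1.png",b)
```

```text
[0.45580213 0.0180601  0.16804732] [ 1.19520533e-03  1.15958241e-01  9.93253365e-01 -1.06655474e-04]
[[309.7, 0.0, 318.8], [0.0, 309.7, 204.3], [0.0, 0.0, 1.0]]
0.119 [319.46379852 230.44651766]
0.083 [319.38319737 213.01836977]
```

View pics/w1.png

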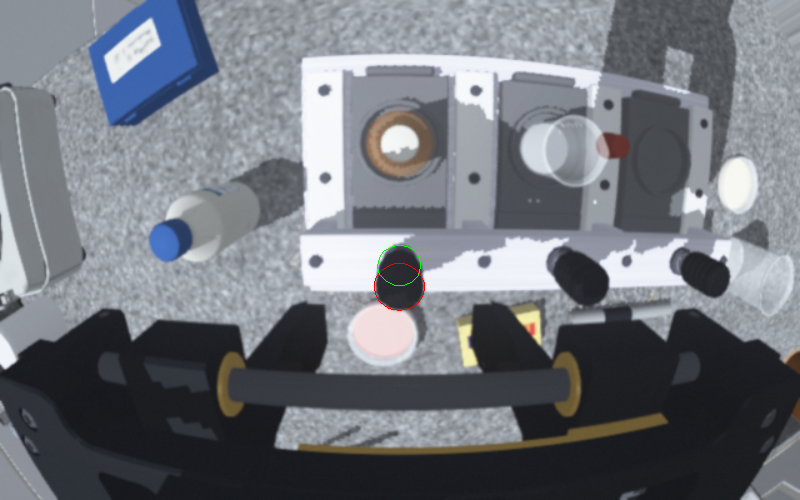

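The predicted knob outline falls on the knob at (400,278), and it sits centred between the fingers at x≈300 and x≈500. The bottle is directly in front of it. I'll go down and grip.

Emit:
{"method": "carry_out", "body": {"deltas": [[[-0.002,0,-0.06,0],[-0.002,0,-0.12,0],[-0.002,0,-0.16,0],[-0.002,0,-0.183,0],[-0.002,0,-0.183,0],[-0.002,0,-0.183,0],[-0.002,0,-0.183,0]]]}}

```text
t: 3.15
tcp_pos: [0.4549, 0.0174, 0.0941]
tcp_rot: [0.001, 0.117, 0.993, -0.0]
force: [0.1, 0.6, 1.2]
finger_gap: 0.0617
gripper_force: 0.0
```

Emit:
{"method": "carry_out", "body": {"deltas": [[[0,0,0,0],[0,0,0,0],[0,0,0,0],[0,0,0,0],[0,0,0,0],[0,0,0,0]]], "hand": 0, "grip_force": 40}}

```text
t: 3.9
tcp_pos: [0.4549, 0.0186, 0.0935]
tcp_rot: [0.0, 0.117, 0.993, 0.001]
force: [3.3, 10.2, -0.4]
finger_gap: 0.0247
gripper_force: 40.0
```

Gripped at 24.7 mm with about 10 N of side load, so I'll centre by about 1 mm and start lifting.

Emit:
{"method": "carry_out", "body": {"deltas": [[[0.001,0.003,0,0],[0.001,0.003,0.005,0],[0.001,0.003,0.01,0],[0.001,0.003,0.015,0],[0.001,0.003,0.02,0],[0.001,0.003,0.025,0],[0.001,0.003,0.025,0]]]}}

```text
t: 4.78
tcp_pos: [0.4549, 0.0187, 0.1036]
tcp_rot: [-0.0, 0.117, 0.993, 0.0]
force: [1.6, 1.6, -7.7]
finger_gap: 0.0246
gripper_force: 40.0
```

Risen 10.1 mm at -7.7 N, which matches the spring (about 7.8 N). I'll carry on to the stop.

Emit:
{"method": "carry_out", "body": {"deltas": [[[0,0,0.005,0],[0,0,0.01,0],[0,0,0.015,0],[0,0,0.02,0],[0,0,0.0235,0],[0,0,0.0235,0],[0,0,0.0235,0],[0,0,0.0235,0]]]}}

```text
t: 5.78
tcp_pos: [0.4549, 0.0187, 0.1118]
tcp_rot: [-0.001, 0.117, 0.993, 0.0]
force: [6.7, 2.8, -26.2]
finger_gap: 0.0248
gripper_force: 40.0
```

Run:
```python
from h import *
import cv2
s=bot.sense();print(s["tcp_pos"],s["force"],s["finger_gap"])
a=bot.camera("scene")[100:260,280:440];w=bot.camera("wrist")[80:330,160:480]
cv2.imwrite("pics/c.png",np.hstack([cv2.resize(a,(400,400),interpolation=cv2.INTER_CUBIC),cv2.resize(w,(400,400))]))
```

```text
[0.45485882 0.01865946 0.11178388] [  6.69725317   2.7707723  -26.1962241 ] 0.02484505128362886
```

View pics/c.png

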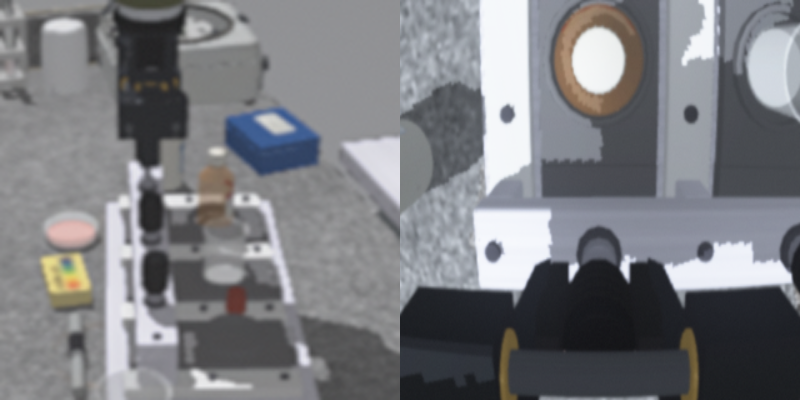

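The pictures show the right knob held between the fingers, lifted clear of its sleeve, with the bottle and the other two knobs undisturbed. The rise is 18.3 mm, and the jump to 26 N means it is on the stop. I'll ease the pull a little and check that it stays steady.

Emit:
{"method": "carry_out", "body": {"deltas": [[[-0.001,0,-0.001,0],[-0.001,0,-0.002,0],[-0.001,0,-0.002,0],[-0.001,0,-0.002,0],[-0.001,0,-0.002,0],[-0.001,0,-0.002,0],[-0.001,0,-0.002,0],[-0.001,0,-0.002,0]]]}}

```text
t: 6.88
tcp_pos: [0.4549, 0.0187, 0.1117]
tcp_rot: [0.0, 0.117, 0.993, 0.0]
force: [5.3, 1.5, -18.7]
finger_gap: 0.0248
gripper_force: 40.0
```

It holds steady on the stop: 18.2 mm up, with 18.7 N of pull against a spring of about 10 N.

```bash
python3 -c "
from plant import bot
print(bot.sign_off())"
```

```text
the job is handed in; nothing more can be done
None
```

The bottle's carrier is in the right bay; I pulled its plunger up about 18 mm to its stop and handed in still holding it there, with the other two plungers and everything around the dock looking undisturbed in the last pictures (no verdict was returned).

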